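Slide the griddle plate out over the riser's end

ROBOT

A 6-joint arm with a two-finger parallel gripper is mounted at the origin on the work surface. World frame = base frame: x ahead of the robot, y to its left, z up, the work surface at z = 0. Lengths are in m, angles in rad, forces in N, time in s.
With the tool pointing down it reaches from about 0.225 to 0.875 m from the base axis. Payload 3.4 kg.
Tool frame: the origin (TCP) lies on the centre line of the jaws, within the pads' length; the fingertips stand 17 mm ahead of it and the grasp point (between the pads) lies 2 mm behind it (nose_length is the distance from the TCP to the fingertips, in m); z points along the fingers, y is the line along which they close (so a half turn about z gives the same grasp; the last joint's range is limited). The gripper opens to 85 mm and grips with 20 to 120 N. Pads are 22 mm wide; open, the fingers measure 114 mm over their backs; the gripper's body (76 mm by 85 mm) begins 54 mm behind the grasp point. The pads swing forward as they close: fully open they stand 13 mm farther back than shut.
Start: joints at [1.221, 0.276, 1.505, -0, 1.361, -0.121], TCP at [0.13, 0.56, 0.248] pointing down, gripper open.
Joint ranges: [-2.89, 2.89], [-0.75, 2.08], [0.22, 2.7], [-1.18, 4.32], [0.11, 2.71], [-2.7, 2.7]. Speed limits (rad/s): [2.57, 2.57, 3.14, 3.14, 3.14, 3.14].

INTERFACE

Orientations are given as a unit quaternion [w, x, y, z].
In Python, from rig import get_state, get_image, sign_off, find_in, place_of, nose_length gives the robot as it stands.
- The arm moves only by the tool apply_moves, never from a script. Its argument "deltas" is one flat list of numbers, 5 for each row, row after row: the finger opening in mm, from 0 to 85.4, then the shift along the tool's x, y, z in mm, then the turn about the tool's z in degrees. A call has 1 to 12 rows; each row is the pose to reach, as a shift and turn from the pose commanded when the call began, along the tool's axes at that moment; what a row does not reach only later rows make up. A row lasts 1/12 s, in which the tool goes at most 41.7 mm and 7.16 degrees, less where a joint would pass 70% of its speed; a pose out of reach is approached as far as the arm can. A call with a gripper value outside its range is refused whole. The fingers move at their own pace and stop on an object; "squeeze" is the grip in N (left out, the last holds). Time passes only in rows, so rows that repeat a pose let the fingers close. It gives the time, the measured TCP pose, the force, the opening and the grip force at its end, in the units of the state.
- get_state(): the state, without advancing time (a new reading comes with each control period).
- get_image(name): name is "scene" or "top" or "wrist"; returns a dict with "frame" (480x640x3 uint8, red, green, blue), "K" (3x3 intrinsics, pixels), "k1" (the pictures are not rectified: a ray, as slopes to the right and down, at radius r is drawn at 1 + k1 r^2 times it, then the intrinsics apply), "position" and "orientation" of the camera in the world. Camera axes: x right, y down, z forward; pixel columns grow to the right and rows downward; lengths in m; the calibration is good to about 2 mm. A picture is of the moment at which its call begins. There is no depth.
- sign_off(): hands the job in; it is judged then, once.
Trained networks look in a picture, given as the dict that the camera call returned (one of the last four; its "shot" number tells which), for a name from the list of things; names that differ only in an ending like _2 or _b are one class to them, and where a whole thing is asked for, a point or a joint stands for the part that bears it (a point fixed in the world has none). Each returns a list of dicts, best first, with "score" (0 to 1); they miss things now and then, are a little off and sometimes report something else, mostly with a low value. They report only what shows in the picture. A call takes as long as a camera call. They do not tell look-alikes from the thing itself.
- find_in(query, picture): "point" ([column, row] in pixels, amid what is visible of it).
- place_of(query, picture): "point" ([column, row] in pixels: a listed point, or the origin of a listed thing).
The state is a dict: "clock": time; "qpos": joint angles; "qd": joint speeds; "effort": joint torques, N m; "position": TCP position; "ee_rot": TCP orientation; "contact_force": force on the tool from outside, world axes, zero at the start; "moment": the same for the moment, N m; "width": finger opening in m; "gripper_force": force on a finger pad.
Only numpy, scipy, OpenCV 4.12 (cv2) and the standard library are available. Lean on these libraries where they do the work, as an engineer would, in place of code of your own. Each camera call takes 0.05 s, during which the arm holds its last target. There are 200 camera calls.

TASK

Push the flat griddle plate along the wooden riser with your fingers, without lifting it, until 50 mm of it (give or take 10 mm) sticks out over the end of the riser nearest the camp stove, so that a clip-on handle can be fitted there. Its leading edge must end up square to the riser's end, both corners out by that amount, and the plate must stay flat on the riser, not running out over the riser's long sides. Do not move the pot, pan, fuel canister or spatula.

Things in the scene. Friction and masses are not known exactly. Their poses are not given: they have to be found in the camera images.
- griddle: dark flat aluminium griddle plate, 140 mm (its x) by 200 mm (its y) by 8 mm thick, about 0.55 kg, loose, lying flat on the riser; origin at the centre of its underside; its leading edge (a 140 mm side) is at its y = -100 mm, its trailing edge at y = +100 mm; it starts wholly on the riser, turned up to 0.3 rad from it
- griddle_corner_near (a point): corner of the plate's leading edge on the robot's side, on the underside (plate x = -70 mm, y = -100 mm)
- griddle_corner_far (a point): other corner of the plate's leading edge, on the underside (plate x = +70 mm, y = -100 mm)
- riser_edge (a point): middle of the top edge of the riser's working end, the end towards the camp stove. The riser is a fixed wooden step on the bench, 280 mm wide (x), 400 mm long (y), 60 mm high, a flat bare top with nothing but the plate on it. The point's axes are the riser's: -y points straight out over the end (the way to push), +y back along the riser, z up. The riser's place differs each time and it is turned up to 0.35 rad
- pot: stainless steel pot, 144 mm across, 90 mm high, with two side loops, standing on the stove (a fixed green steel camp stove 320 x 300 mm, 105 mm high, with a raised lid to 350 mm at its robot side, to the robot's right); origin at the centre of its underside; leave alone
- pan: aluminium fry pan, 210 mm across, 40 mm high, with a black handle, on the bench to the robot's left; origin at the centre of its underside; leave alone
- fuel: closed gray fuel canister, 90 mm across, 96 mm high, standing on the bench between riser and stove; origin at the centre of its underside; leave alone
- spatula: blue plastic spatula, 270 mm long, lying on the bench between riser and stove; origin at the middle of its underside; leave alone
Things that resemble listed ones, but are neither listed nor needed, are in the scene too. Of the things shaped like the griddle, the aluminium one is meant.

How it is judged:
At the end, for the whole second after the job is handed in: both corners of the plate's leading edge lie 40 to 60 mm out past the riser's working end, the plate lies flat on the riser (within 3 mm in height and 0.03 rad), its middle within 70 mm of the riser's centre line, at rest; pot, pan, canister and spatula within 20 mm of where they stood (y of griddle_corner_near in the frame of riser_edge between -0.06 and -0.04 m and y of griddle_corner_far in the frame of riser_edge between -0.06 and -0.04 m and x of griddle in the frame of riser_edge between -0.07 and 0.07 m and z of griddle in the frame of riser_edge between -0.003 and 0.003 m and angle between griddle's own z axis and vertical below 0.03 rad and linear speed of griddle below 0.01 m/s and distance of each of pot, pan, fuel, spatula from where it was at the start of the episode below 0.02 m); the robot touches nothing.
It fails at once if the griddle plate is pushed with the arm or the body of the gripper instead of the fingers (contact force between the arm and griddle above 2 N).
It fails at once if the griddle plate is lifted, tipped or drops off the riser (z of griddle in the frame of riser_edge above 0.008 m or z of griddle in the frame of riser_edge below -0.008 m or angle between griddle's own z axis and vertical above 0.12 rad).
It fails at once if the pot, fry pan, fuel canister or spatula is moved more than 20 mm or tipped (distance of any of pot, pan, fuel, spatula from where it was at the start of the episode above 0.02 m or angle between any of pot, pan, fuel, spatula's own z axis and vertical above 0.3 rad).
It also fails if it takes over 45 s, if anything falls off the work surface, if the arm or the gripper's body presses on something with over 40 N, if the wrist force passes 120 N, or if a joint passes its speed limit or range.

## Working session

There is one attempt and no reset: what is moved stays moved. The work goes in short steps, Python scripts to look and compute and a tool call to move; the robot and the scene stay as the last step left them, time stands still between calls to the robot, and variables do not carry over. Pictures are saved under pics/ and viewed, at most 10 in all, crops included, and the job is handed in when it is done.

Besides the shell and the picture viewer there is one more tool, called after "Emit:" as a command line: name --argument value ..., lists and objects as JSON in quotes. apply_moves: Moves the arm, as the interface text tells. Its arguments: {"type":"object","properties":{"deltas":{"type":"array"},"squeeze":{"type":"number"}},"required":["deltas"]}

```bash
mkdir -p pics; cat > h.py <<'E'
import numpy as np, cv2
from rig import *
from scipy.spatial.transform import Rotation as R
def rot(q): return R.from_quat([q[1],q[2],q[3],q[0]]).as_matrix()
def ray(im,p):
    K=np.array(im["K"]); D=np.array([im["k1"],0,0,0.])
    u=cv2.undistortPoints(np.array([[p]],float),K,D)[0,0]
    return rot(im["orientation"])@np.array([u[0],u[1],1])
def onz(im,p,z):
    d=ray(im,p); o=np.array(im["position"]); return o+d*(z-o[2])/d[2]
def proj(im,P):
    Rm=rot(im["orientation"]); c=Rm.T@(np.array(P)-im["position"])
    x=c[:2]/c[2]; x=x*(1+im["k1"]*(x@x)); K=np.array(im["K"]); return K[:2,:2]@x+K[:2,2]
def save(im,n): cv2.imwrite("pics/"+n,cv2.cvtColor(im["frame"],cv2.COLOR_RGB2BGR))
E
python3 - <<'E'
from h import *
for n in("top","scene"):
    im=get_image(n); save(im,n+"0.png"); print(n,np.round(im["position"],3))
    for q,z in(("griddle",.06),("griddle_corner_near",.06),("griddle_corner_far",.06),("riser_edge",.06),("fuel",0),("spatula",0),("pan",0)):
        for r in place_of(q,im)[:3]: print(q,r["score"],np.round(r["point"]),np.round(onz(im,r["point"],z),3))
s=get_state();print(s["position"],s["ee_rot"],s["clock"],nose_length)
E
```

```text
top [ 0.249 -0.029  1.816]
griddle 0.97 [210. 162.] [0.778 0.308 0.06 ]
griddle 0.88 [252. 251.] [0.511 0.176 0.06 ]
griddle 0.73 [370. 312.] [ 0.334 -0.169  0.06 ]
griddle_corner_near 0.96 [327. 313.] [ 0.332 -0.044  0.06 ]
griddle_corner_near 0.91 [177. 144.] [0.835 0.41  0.06 ]
griddle_corner_near 0.74 [229. 325.] [0.295 0.239 0.06 ]
griddle_corner_far 0.9 [288. 219.] [0.607 0.073 0.06 ]
griddle_corner_far 0.79 [179. 326.] [0.29 0.38 0.06]
griddle_corner_far 0.66 [184. 190.] [0.693 0.384 0.06 ]
riser_edge 0.64 [326. 223.] [ 0.596 -0.039  0.06 ]
riser_edge 0.47 [287. 222.] [0.6   0.075 0.06 ]
fuel 0.58 [423. 197.] [ 0.692 -0.339  0.   ]
spatula 0.62 [433. 286.] [ 0.419 -0.363  0.   ]
pan 0.81 [122. 242.] [0.545 0.577 0.   ]
scene [1.604 0.854 1.081]
griddle 0.95 [452. 253.] [0.274 0.333 0.06 ]
griddle 0.73 [348. 366.] [0.84  0.347 0.06 ]
griddle 0.58 [364. 267.] [0.499 0.158 0.06 ]
griddle_corner_near 0.91 [372. 402.] [0.896 0.453 0.06 ]
griddle_corner_near 0.82 [339. 234.] [ 0.406 -0.001  0.06 ]
griddle_corner_near 0.75 [342. 249.] [0.467 0.054 0.06 ]
griddle_corner_far 0.85 [336. 213.] [ 0.312 -0.08   0.06 ]
griddle_corner_far 0.82 [322. 272.] [0.592 0.074 0.06 ]
griddle_corner_far 0.79 [462. 273.] [0.346 0.402 0.06 ]
riser_edge 0.82 [294. 257.] [ 0.59  -0.033  0.06 ]
fuel 0.87 [207. 254.] [ 0.691 -0.317  0.   ]
spatula 0.94 [254. 214.] [ 0.423 -0.362  0.   ]
spatula 0.23 [361. 270.] [0.453 0.119 0.   ]
pan 0.83 [488. 353.] [0.537 0.584 0.   ]
[0.13043054 0.56004203 0.24834129] [3.15455384e-05 1.14137931e-01 9.93464911e-01 5.67390253e-05] 0.8 0.017
```

View pics/top0.png

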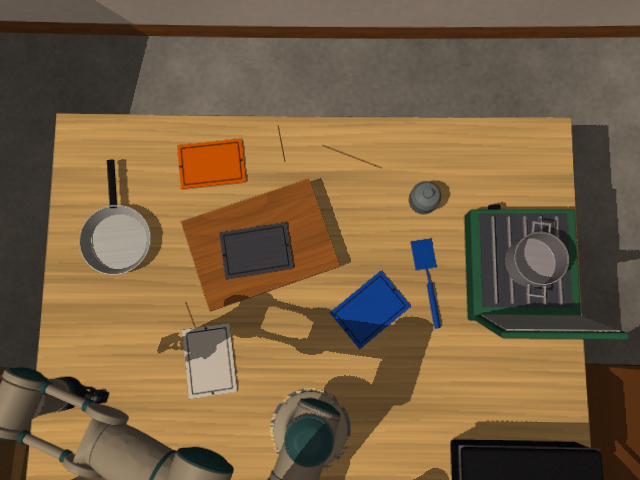

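View pics/scene0.png

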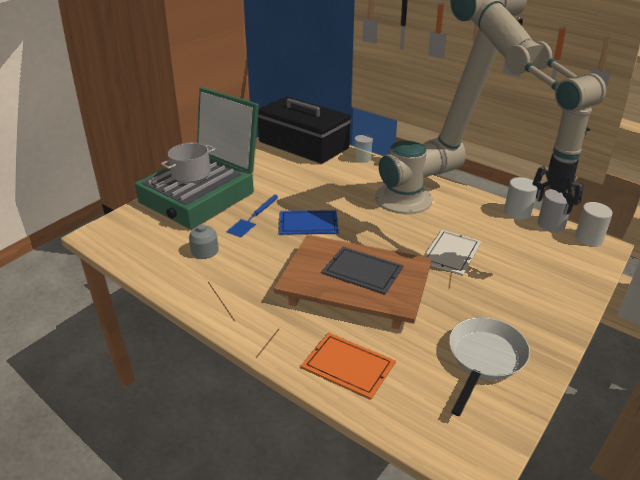

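The top view shows the riser with corners near (183,221), (310,180), (340,267) and (210,310). The dark griddle lies on it, corners about (220,234), (288,223), (293,267) and (228,278). The orange, blue and white plates are decoys. The working end is the right-hand one, with its middle near (325,223). The scene view agrees.

```bash
cat >> h.py <<'E'
def quad(mask):
    cs,_=cv2.findContours(mask.astype(np.uint8),cv2.RETR_EXTERNAL,cv2.CHAIN_APPROX_NONE)
    c=max(cs,key=cv2.contourArea); h=cv2.convexHull(c)
    return h,cv2.contourArea(c)
E
python3 - <<'E'
from h import *
im=get_image("top"); f=im["frame"]
sub=f[140:330,150:380]
big=cv2.resize(cv2.cvtColor(sub,cv2.COLOR_RGB2BGR),None,fx=3.4,fy=3.1,interpolation=cv2.INTER_CUBIC); cv2.imwrite("pics/topc.png",cv2.resize(cv2.cvtColor(sub,cv2.COLOR_RGB2BGR),None,fx=3,fy=3,interpolation=cv2.INTER_CUBIC))
for p in((200,235),(315,215),(335,220),(255,250),(160,250),(324,200)): print(p,f[p[1],p[0]])
# griddle: dark gray pixels
g=f.astype(int); m=(np.abs(g[...,0]-g[...,2])<25)&(g.max(2)<90); m[:200]=0;m[300:]=0;m[:,:200]=0;m[:,310:]=0
h,a=quad(m); r=cv2.minAreaRect(h); b=cv2.boxPoints(r); print(a,b.round(1)); print(np.array([onz(im,p,.068) for p in b]).round(3))
E
```

```text
(200, 235) [128  72  26]
(315, 215) [135  77  29]
(335, 220) [94 71 41]
(255, 250) [58 56 58]
(160, 250) [161 123  70]
(324, 200) [96 74 42]
3069.5 [[218.2 232.2]
 [285.7 221.4]
 [293.2 267.7]
 [225.6 278.5]]
[[0.564 0.277 0.068]
 [0.598 0.079 0.068]
 [0.461 0.055 0.068]
 [0.428 0.251 0.068]]
```

View pics/topc.png

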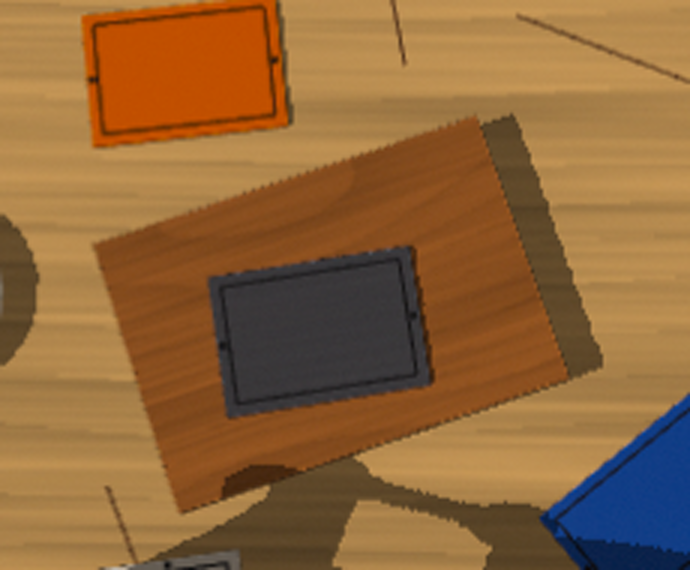

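```bash
cat >> h.py <<'E'
def riser(im,box):
    g=im["frame"].astype(float)+1; m=(g[...,0]/g[...,2]>3.2)&(g[...,0]<175)
    k=np.zeros_like(m);k[box[1]:box[3],box[0]:box[2]]=1
    m=cv2.morphologyEx((m&k).astype(np.uint8),cv2.MORPH_OPEN,np.ones((3,3)))
    h,a=quad(m)
    W=np.array([onz(im,p,.06)[:2] for p in h[:,0].astype(float)]).astype(np.float32)
    return cv2.minAreaRect(W)
E
python3 - <<'E'
from h import *
im=get_image("top")
(c,s,a)=r=riser(im,(170,172,350,320)); b=cv2.boxPoints(r); print(c,s,a,b.round(3))
# riser y axis (long), pointing +world y
e=max(((b[i]-b[i-1]) for i in range(4)),key=np.linalg.norm); Y=e/np.linalg.norm(e); Y*=np.sign(Y[1]); X=np.array([Y[1],-Y[0]])
E=np.array(c)-Y*.2; print("edge",E,"Y",Y,"X",X)
G=np.array([[.564,.277],[.598,.079],[.461,.055],[.428,.251]])
print("griddle riser frame",((G-E)@np.c_[X,Y]).round(3))
s=get_state();Rm=rot(s["ee_rot"]);print(Rm.round(3)); print(np.degrees(np.arctan2(X[1],X[0])), np.degrees(np.arctan2(Rm[1,1],Rm[0,1])))
# start hover: behind plate on tool side
C=((G-E)@np.c_[X,Y]).mean(0); print(C)
for dy in(.165,.175):
  P=E+X*C[0]+Y*(C[1]+dy); print(P, ((Rm.T@np.r_[P-s["position"][:2],0.1-s["position"][2]])*1000).round(1))
E
```

```text
(0.5335782170295715, 0.1546970009803772) (0.27918606996536255, 0.3984983563423157) 19.660890579223633 [[ 0.335  0.295]
 [ 0.469 -0.08 ]
 [ 0.732  0.014]
 [ 0.598  0.389]]
edge [ 0.60086872 -0.0336431 ] Y [-0.33645248  0.94170046] X [0.94170046 0.33645248]
griddle riser frame [[ 0.07   0.305]
 [ 0.035  0.107]
 [-0.102  0.131]
 [-0.067  0.326]]
[[-0.974  0.227  0.   ]
 [ 0.227  0.974  0.   ]
 [-0.     0.    -1.   ]]
19.660887 76.88911197215054
[-0.01597925  0.21718091]
[0.45723534 0.32088058] [-372.5 -158.8  148.3]
[0.45387081 0.33029759] [-367.1 -150.4  148.3]
```

Emit:
apply_moves --deltas '[85, -30, -14, 5, 5, 85, -65, -30, 10, 10, 85, -100, -46, 20, 15, 85, -135, -61, 30, 20, 85, -170, -77, 40, 25, 85, -205, -93, 50, 30, 85, -240, -109, 60, 36, 85, -275, -125, 70, 42, 85, -310, -141, 80, 48, 85, -345, -157, 90, 54, 85, -375, -170, 95, 57.2, 85, -388, -175, 98, 57.2]'

```text
clock: 1.9
position: [0.4719, 0.2989, 0.1495]
ee_rot: [0.001, 0.578, 0.816, -0.0]
contact_force: [0.1, 0.4, 0.7]
width: 0.0851
gripper_force: 0.0
```

```bash
cat >> h.py <<'E'
E0=np.array([.60087,-.03364]);Y0=np.array([-.33645,.9417]);X0=np.array([.9417,.33645])
def fr(P): d=np.asarray(P)[...,:2]-E0; return np.stack([d@X0,d@Y0],-1)
def wo(x,y,z): return np.r_[E0+X0*x+Y0*y,z]
E
python3 - <<'E'
from h import *
s=get_state(); print(s["position"],fr(s["position"]),s["width"],s["contact_force"],s["qpos"]);print(rot(s["ee_rot"]).round(3))
im=get_image("wrist"); save(im,"w1.png"); print(np.round(im["position"],3), np.round(rot(im["orientation"]),2).tolist())
for n,P in(("TL near",(-.067,.326,.068)),("TL far",(.07,.305,.068)),("riser far corner",(.14,.4,.06)),("riser near",(-.14,.4,.06))): print(n,proj(im,wo(*P)).round())
E
```

```text
[0.47187158 0.29885569 0.14954209] [-0.00960964  0.35651271] 0.08509933987885579 [0.07197278 0.43249649 0.71881849] [ 0.44107173  0.32418664  1.69407997 -0.00189197  1.12273506  0.10266947]
[[-0.333  0.943  0.001]
 [ 0.943  0.333 -0.001]
 [-0.002  0.001 -1.   ]]
[0.45  0.361 0.275] [[0.94, 0.32, 0.09], [0.33, -0.91, -0.25], [0.0, 0.26, -0.97]]
TL near [233. 300.]
TL far [452. 329.]
riser far corner [576. 177.]
riser near [105. 178.]
```

View pics/w1.png

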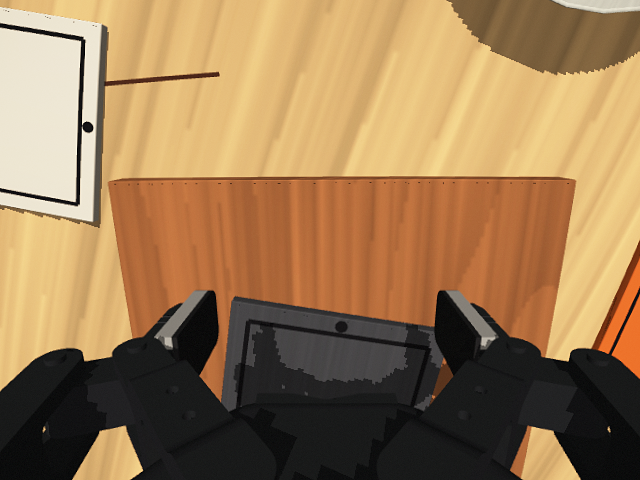

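The wrist view confirms the estimates: the trailing corner is near (235,297) and the riser end corners near (110,180) and (575,179), all within a few pixels of prediction. Next I lower the tool behind the plate and touch off gently.

Emit:
apply_moves --deltas '[85, 3, -2, 20, 0, 85, 3, -2, 40, 0, 85, 3, -2, 55, 0, 85, 3, -2, 63, 0, 85, 3, -2, 66, 0, 85, 3, -2, 66, 0]'

```text
clock: 2.45
position: [0.4651, 0.3042, 0.0841]
ee_rot: [-0.0, 0.575, 0.818, -0.0]
contact_force: [-0.3, 0.5, 0.8]
width: 0.0849
gripper_force: 0.0
```

Emit:
apply_moves --deltas '[85, 0, 0, 1, 0, 85, 0, 0, 2, 0, 85, 0, 0, 2, 0]'

```text
clock: 2.7
position: [0.4661, 0.3041, 0.0831]
ee_rot: [0.0, 0.576, 0.818, 0.001]
contact_force: [-0.5, 0.3, 0.7]
width: 0.0852
gripper_force: 0.0
```

Emit:
apply_moves --deltas '[85, 0, 0, 1, 0, 85, 0, 0, 2, 0, 85, 0, 0, 2, 0]'

```text
clock: 2.95
position: [0.4657, 0.3037, 0.0804]
ee_rot: [0.0, 0.576, 0.818, 0.0]
contact_force: [-1.0, 0.7, -0.3]
width: 0.0847
gripper_force: 0.0
```

Emit:
apply_moves --deltas '[85, 0, 0, 1, 0, 85, 0, 0, 2, 0, 85, 0, 0, 2, 0]'

```text
clock: 3.2
position: [0.4656, 0.3037, 0.0781]
ee_rot: [-0.0, 0.576, 0.818, -0.0]
contact_force: [-0.5, 0.0, -0.2]
width: 0.0852
gripper_force: 0.0
```

Emit:
apply_moves --deltas '[85, 0, 0, 1, 0, 85, 0, 0, 2, 0, 85, 0, 0, 2, 0]'

```text
clock: 3.45
position: [0.4656, 0.3037, 0.0761]
ee_rot: [-0.0, 0.576, 0.818, -0.0]
contact_force: [0.0, 0.1, -0.1]
width: 0.0848
gripper_force: 0.0
```

Emit:
apply_moves --deltas '[85, 0, 0, 1.5, 0, 85, 0, 0, 3, 0, 85, 0, 0, 4, 0, 85, 0, 0, 4, 0]'

```text
clock: 3.78
position: [0.4655, 0.3037, 0.072]
ee_rot: [-0.0, 0.576, 0.818, -0.0]
contact_force: [-0.1, 0.8, 0.0]
width: 0.0849
gripper_force: 0.0
```

Emit:
apply_moves --deltas '[85, 0, 0, 1, 0, 85, 0, 0, 2, 0, 85, 0, 0, 2, 0]'

```text
clock: 4.03
position: [0.4656, 0.3037, 0.0701]
ee_rot: [-0.0, 0.576, 0.818, -0.0]
contact_force: [-0.6, 0.2, 0.2]
width: 0.0851
gripper_force: 0.0
```

Emit:
apply_moves --deltas '[85, 0, 0, 1, 0, 85, 0, 0, 2, 0, 85, 0, 0, 2, 0]'

```text
clock: 4.28
position: [0.4656, 0.3037, 0.0681]
ee_rot: [-0.0, 0.576, 0.818, -0.0]
contact_force: [-0.2, 0.7, -0.0]
width: 0.085
gripper_force: 0.0
```

Emit:
apply_moves --deltas '[85, 0, 0, 1, 0, 85, 0, 0, 2, 0, 85, 0, 0, 2, 0]'

```text
clock: 4.53
position: [0.4656, 0.3037, 0.0661]
ee_rot: [-0.0, 0.576, 0.818, -0.0]
contact_force: [0.0, 0.3, -0.4]
width: 0.085
gripper_force: 0.0
```

Emit:
apply_moves --deltas '[85, 0, 0, 1, 0, 85, 0, 0, 2, 0, 85, 0, 0, 2, 0]'

```text
clock: 4.78
position: [0.4656, 0.3037, 0.0641]
ee_rot: [-0.0, 0.576, 0.818, -0.0]
contact_force: [0.8, -0.4, 0.1]
width: 0.085
gripper_force: 0.0
```

Emit:
apply_moves --deltas '[85, 0, 0, 1, 0, 85, 0, 0, 1.5, 0, 85, 0, 0, 1.5, 0]'

```text
clock: 5.03
position: [0.4657, 0.3038, 0.064]
ee_rot: [0.0, 0.576, 0.818, 0.0]
contact_force: [-1.7, -1.1, 7.9]
width: 0.0851
gripper_force: 4.0
```

Contact at TCP z = 0.064, so the open tips are 4 mm ahead of the TCP. I raise 4.5 mm and push.

Emit:
apply_moves --deltas '[85, 0, 0, -3, 0, 85, 0, 0, -4.5, 0, 85, -6, 0, -4.5, 0, 85, -14, 0, -4.5, 0, 85, -22, 0, -4.5, 0, 85, -30, 0, -4.5, 0, 85, -38, 0, -4.5, 0, 85, -46, 0, -4.5, 0, 85, -54, 0, -4.5, 0, 85, -62, 0, -4.5, 0, 85, -68, 0, -4.5, 0, 85, -70, 0, -4.5, 0]'

```text
clock: 6.03
position: [0.4896, 0.2367, 0.0672]
ee_rot: [0.0, 0.576, 0.817, -0.0]
contact_force: [-1.8, 1.1, -1.0]
width: 0.0853
gripper_force: 1.4
```

```bash
cat >> h.py <<'E'
def griddle(im,lo,hi):
    # mask = dark gray within projected riser-frame window lo..hi
    g=im["frame"].astype(int); m=(np.abs(g[...,0]-g[...,2])<25)&(g.max(2)<90)
    W=np.array([proj(im,wo(x,y,.068)) for x,y in((lo[0],lo[1]),(hi[0],lo[1]),(hi[0],hi[1]),(lo[0],hi[1]))])
    k=np.zeros(m.shape,np.uint8); cv2.fillConvexPoly(k,W.round().astype(int),1)
    m=m&(k>0); h,a=quad(m); return m,h,a
E
python3 - <<'E'
from h import *
s=get_state(); print(s["position"],fr(s["position"]),s["contact_force"])
im=get_image("top"); f=im["frame"][140:330,150:380]; cv2.imwrite("pics/t2.png",cv2.resize(cv2.cvtColor(f,cv2.COLOR_RGB2BGR),None,fx=3,fy=3,interpolation=cv2.INTER_CUBIC))
for q in("griddle_corner_near","griddle_corner_far"):
    for r in place_of(q,im)[:4]: print(q,r["score"],fr(onz(im,r["point"],.06)).round(3))
E
```

```text
[0.4895847  0.23670211 0.06718512] [-0.01384076  0.29202311] [-1.84566044  1.12224288 -0.95140044]
griddle_corner_near 0.93 [0.366 0.34 ]
griddle_corner_near 0.76 [-0.081  0.086]
griddle_corner_far 0.98 [0.064 0.075]
griddle_corner_far 0.89 [0.234 0.366]
griddle_corner_far 0.82 [-0.381  0.023]
griddle_corner_far 0.71 [-0.161  0.496]
```

View pics/t2.png

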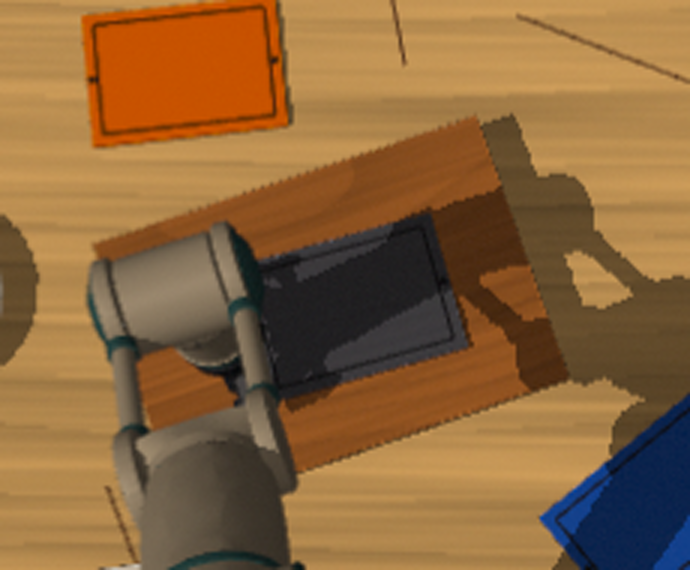

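The plate is squaring up against the fingers. Its leading edge runs from crop (431,212) to (468,346), with about 4° left. I keep pushing.

Emit:
apply_moves --deltas '[85, -5, 0, 0, 0, 85, -13, 0, 0, 0, 85, -22, 0, 0, 0, 85, -31, 0, 0, 0, 85, -40, 0, 0, 0, 85, -49, 0, 0, 0, 85, -58, 0, 0, 0, 85, -67, 0, 0, 0, 85, -76, 0, 0, 0, 85, -83, 0, 0, 0, 85, -88, 0, 0, 0, 85, -90, 0, 0, 0]'

```text
clock: 7.18
position: [0.52, 0.1522, 0.0673]
ee_rot: [0.0, 0.576, 0.817, 0.0]
contact_force: [-1.4, 4.1, 0.1]
width: 0.0853
gripper_force: 1.9
```

```bash
python3 - <<'E'
from h import *
s=get_state(); print(s["position"],fr(s["position"]),s["contact_force"],s["clock"])
for n in("top","scene"):
  im=get_image(n)
  for q in("griddle_corner_near","griddle_corner_far"):
    for r in place_of(q,im)[:4]: print(n,q,r["score"],np.round(r["point"]),fr(onz(im,r["point"],.06)).round(3))
  if n=="top": c=im["frame"][150:300,260:400]
  else: c=im["frame"][180:330,230:450]
  cv2.imwrite("pics/%s3.png"%n,cv2.resize(cv2.cvtColor(c,cv2.COLOR_RGB2BGR),None,fx=3.5,fy=3.5,interpolation=cv2.INTER_CUBIC))
E
```

```text
[0.52000819 0.1522359  0.06730797] [-0.01360962  0.2022453 ] [-1.35676545  4.12121423  0.09605497] 7.1833
top griddle_corner_near 0.72 [176. 146.] [0.364 0.343]
top griddle_corner_near 0.62 [332. 242.] [-0.068 -0.001]
top griddle_corner_near 0.62 [327. 312.] [-0.255  0.08 ]
top griddle_corner_near 0.49 [228. 326.] [-0.199  0.363]
top griddle_corner_far 0.9 [356. 351.] [-0.388  0.038]
top griddle_corner_far 0.68 [319. 195.] [ 0.079 -0.013]
top griddle_corner_far 0.58 [182. 189.] [0.231 0.367]
top griddle_corner_far 0.47 [182. 330.] [-0.167  0.49 ]
scene griddle_corner_near 0.94 [341. 234.] [-0.174  0.102]
scene griddle_corner_near 0.91 [296. 244.] [-0.075 -0.013]
scene griddle_corner_near 0.65 [422. 264.] [-0.099  0.378]
scene griddle_corner_near 0.65 [373. 401.] [0.437 0.361]
scene griddle_corner_far 0.93 [396. 362.] [0.304 0.385]
scene griddle_corner_far 0.88 [278. 273.] [ 0.075 -0.013]
scene griddle_corner_far 0.78 [463. 277.] [-0.079  0.502]
scene griddle_corner_far 0.61 [338. 212.] [-0.296  0.058]
```

View pics/top3.png

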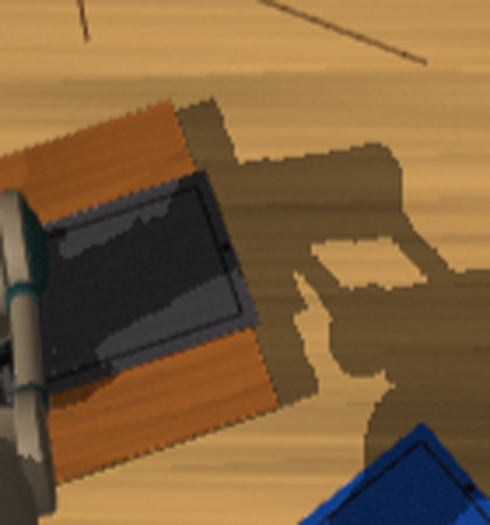

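The leading edge now runs from crop (206,171) to (258,323), roughly 10 mm out and square. I push 32 mm more, then measure precisely.

Emit:
apply_moves --deltas '[85, -5, 0, 0, 0, 85, -11, 0, 0, 0, 85, -17, 0, 0, 0, 85, -23, 0, 0, 0, 85, -28, 0, 0, 0, 85, -31, 0, 0, 0, 85, -32, 0, 0, 0, 85, -32, 0, 0, 0]'

```text
clock: 8.15
position: [0.5307, 0.1224, 0.0673]
ee_rot: [0.0, 0.576, 0.817, -0.0]
contact_force: [-0.6, 2.5, 1.2]
width: 0.0846
gripper_force: 1.0
```

```bash
cat > m.py <<'E'
from h import *
s=get_state(); print(fr(s["position"]),s["contact_force"],s["clock"])
def edge(im,x,y0,y1):
    # along riser-frame line at x, find dark gray -> background transition (plate top z=.068)
    ys=np.arange(y0,y1,.0005); px=np.array([proj(im,wo(x,y,.068)) for y in ys],np.float32)
    v=cv2.remap(im["frame"].astype(np.float32),px[:,None,0],px[:,None,1],cv2.INTER_LINEAR)[:,0]
    d=v[:,0]-v[:,2]; t=15.; i=np.where(d<t)[0]; return ys[i[0]] if len(i) else np.nan
for n in("top","scene"):
    im=get_image(n)
    xs=np.arange(-.07,.06,.01); e=np.array([edge(im,x,-.085,.1) for x in xs]); 
    ok=np.abs(e-np.nanmedian(e))<.012; p=np.polyfit(xs[ok],e[ok],1)
    print(n,(e*1000).round(1),"fit near/far",np.polyval(p,[-.08,.06])*1000)
    for q in("griddle_corner_near","griddle_corner_far"):
        for r in place_of(q,im)[:5]:
            w=fr(onz(im,r["point"],.06))
            if abs(w[0])<.1 and abs(w[1])<.09: print(q,r["score"],w.round(4))
    if n=="top": c=im["frame"][150:300,260:400]
    else: c=im["frame"][180:330,230:450]
    import sys
    cv2.imwrite("pics/%s_%s.png"%(n,sys.argv[1]),cv2.resize(cv2.cvtColor(c,cv2.COLOR_RGB2BGR),None,fx=3.5,fy=3.5,interpolation=cv2.INTER_CUBIC))
E
python3 m.py 4
```

```text
[-0.01358094  0.17056496] [-0.55815982  2.46148987  1.22647118] 8.15
top [  nan -37.  -37.  -37.  -37.  -37.5 -37.5 -38.  -37.5 -37.  -37.  -36.5
 -37. ] fit near/far [-37.27156177 -37.07575758]
griddle_corner_near 0.98 [-0.0646 -0.0407]
griddle_corner_far 0.66 [ 0.073  -0.0418]
scene [  nan -37.5 -37.  -37.  -37.  -37.  -37.  -37.  -37.  -37.5 -38.5 -38.
 -38.5] fit near/far [-36.55128205 -38.16666667]
griddle_corner_near 0.89 [-0.0534 -0.0367]
griddle_corner_far 0.75 [ 0.0766 -0.0409]
```

Both cameras put the edge 37–38 mm out and square. I push 12 mm more slowly, then back off and lift.

Emit:
apply_moves --deltas '[85, -2, 0, 0, 0, 85, -5, 0, 0, 0, 85, -8, 0, 0, 0, 85, -10, 0, 0, 0, 85, -12, 0, 0, 0, 85, -12, 0, 0, 0, 85, -12, 0, 0, 0, 85, -5, 0, 0, 0, 85, 10, 0, 0, 0, 85, 25, 0, 0, 0, 85, 30, 0, -10, 0, 85, 30, 0, -30, 0]'

```text
clock: 9.45
position: [0.5182, 0.1517, 0.0961]
ee_rot: [-0.002, 0.575, 0.818, -0.002]
contact_force: [0.0, -0.6, 0.3]
width: 0.085
gripper_force: 0.0
```

Emit:
apply_moves --deltas '[85, 20, 0, -30, 0, 85, 50, 0, -60, 0, 85, 80, 0, -90, 0, 85, 110, 0, -120, 0, 85, 120, 0, -130, 0, 85, 120, 0, -130, 0]'

```text
clock: 9.95
position: [0.4812, 0.2671, 0.232]
ee_rot: [0.003, 0.574, 0.819, 0.004]
contact_force: [-0.3, -0.2, 0.5]
width: 0.0851
gripper_force: 0.0
```

```bash
python3 m.py 5
```

```text
[-0.01152677  0.32344659] [-0.2832067  -0.2103317   0.54389428] 9.95
top [  nan -49.  -48.5 -49.  -49.5 -49.5 -49.  -48.5 -49.  -49.  -49.  -49.
 -49.5] fit near/far [-48.8974359  -49.16666667]
griddle_corner_near 0.82 [-0.0742 -0.0517]
griddle_corner_far 0.95 [ 0.075  -0.0601]
scene [  nan -51.  -51.  -50.5 -50.  -50.5 -50.  -48.5 -48.5 -49.  -50.5 -50.
 -50. ] fit near/far [-50.81060606 -49.21969697]
griddle_corner_near 0.66 [-0.0593 -0.0456]
griddle_corner_far 0.89 [ 0.0847 -0.046 ]
```

View pics/top_5.png

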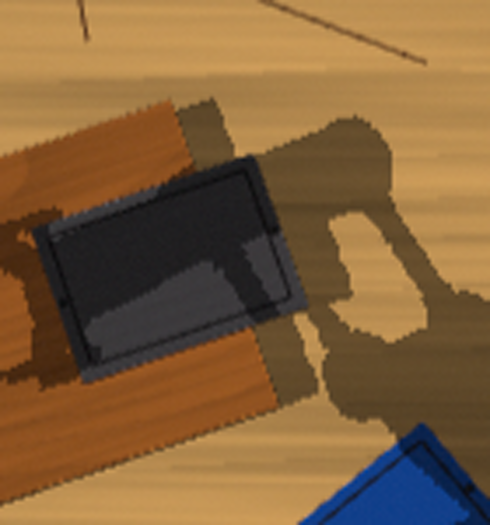

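View pics/scene_5.png

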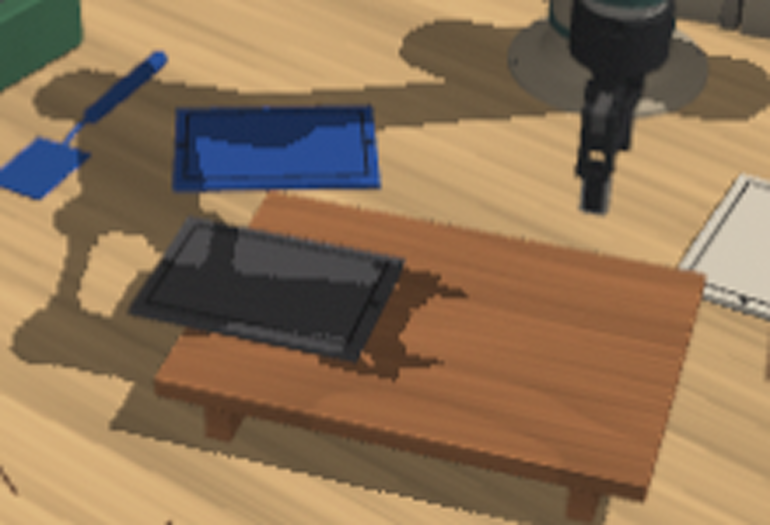

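The plate lies flat and square. In the top crop its leading edge runs from (255,157) to (303,303), about 49–50 mm past the riser's end. The gripper is clear of it.

```bash
python3 -c "
from rig import *
print(sign_off())"
```

```text
the job is handed in; nothing more can be done
None
```

The griddle plate now sticks out about 49–50 mm past the riser's working end, measured from both cameras. It is square and flat, and its middle is within about 10 mm of the riser's centre line. The arm was backed off clear of it and the job is handed in; sign-off gave no verdict.

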